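# Screw the fume hood down until its mouth faces the board

## Robot

A 6-joint arm with a two-finger parallel gripper is mounted at the origin on the work surface. World frame = base frame: x ahead of the robot, y to its left, z up, the work surface at z = 0. Lengths are in m, angles in rad, forces in N, time in s.
With the tool pointing down it reaches from about 0.35 to 0.8 m from the base axis. Payload 7.3 kg.
Tool frame: the origin (TCP) lies midway between the tips of the shut fingers; the grasp point (between the pads) lies 19 mm behind it (grip_depth is the distance from the TCP to the grasp point, in m); x points along the fingers, z is the direction in which the jaws open and shut, and the axes are right-handed (so a half turn about x gives the same grasp; the last joint's range is limited). The gripper opens to 85 mm and grips with 20 to 120 N. Pads are 22 mm wide; open, the fingers measure 114 mm over their backs; the gripper's body (76 mm by 85 mm) begins 54 mm behind the grasp point. The pads swing forward as they close: fully open they stand 13 mm farther back than shut.
Start: joints at [1.005, 0.342, 1.524, -0, 1.275, -0.146], TCP at [0.214, 0.479, 0.231] pointing down, gripper open.
Joint ranges: [-2.53, 2.53], [-0.77, 2.02], [0.04, 2.7], [-1, 4.14], [0.28, 2.66], [-3.11, 3.11]. Speed limits (rad/s): [2.57, 2.57, 3.14, 3.14, 3.14, 3.14].

## Interface

Orientations are given as [roll, pitch, yaw] about the fixed x, y, z axes, in that order (R = Rz(yaw) Ry(pitch) Rx(roll)).
In Python, from rig import * gives the robot as it stands.
- The arm moves only by the tool step_arm, never from a script. Its argument "series" is a list of rows, each a list of 6 numbers: the shift along the tool's x, y, z in mm, then the turn, a rotation vector about the tool's x, y, z in rad. In form: [[dx, dy, dz, ax, ay, az], ...]. A call has 1 to 12 rows; each row is the pose to reach, as a shift and turn from the pose measured when the call began, along the tool's axes at that moment; what a row does not reach only later rows make up. A row lasts 1/12 s, in which the tool goes at most 41.7 mm and 7.16 degrees, less where a joint would pass 70% of its speed; a pose out of reach is approached as far as the arm can. A call with a gripper value outside its range is refused whole. "grip" is the closure, from 0 (fully open) to 1 (shut), set as the call begins (left out, the last holds). The fingers move at their own pace and stop on an object; "grip_force" is the grip in N (left out, the last holds). Time passes only in rows, so rows that repeat a pose let the fingers close. It gives the time, the measured TCP pose, the force and the opening at its end, in the units of the state.
- sense(): the state, without advancing time (a new reading comes with each control period).
- read_camera(name): name is "scene" or "top" or "wrist"; returns a dict with "img" (480x640x3 uint8, red, green, blue), "intrinsics" (3x3 intrinsics, pixels), "k1" (the pictures are not rectified: a ray, as slopes to the right and down, at radius r is drawn at 1 + k1 r^2 times it, then the intrinsics apply), "world_from_camera" (4x4, takes a point from camera to world coordinates). Camera axes: x right, y up, looking along -z (the intrinsics and any distortion apply to the point x, -y, -z); pixel columns grow to the right and rows downward; lengths in m; the calibration is good to about 2 mm. A picture is of the moment at which its call begins. There is no depth.
- job_done(): hands the job in, once; it reports no verdict.
The state is a dict: "t": time; "joints": joint angles; "qvel": joint speeds; "joint_torque": joint torques, N m; "tcp_pos": TCP position; "tool_rot": TCP orientation; "wrist_force": force on the tool from outside, world axes, zero at the start; "wrist_torque": the same for the moment, N m; "width": finger opening in m.
Only numpy, scipy, OpenCV 4.12 (cv2) and the standard library are available. Lean on these libraries where they do the work, as an engineer would, in place of code of your own. Each camera call takes 0.05 s, during which the arm holds its last target. There are 200 camera calls.

## Task

Fit the metal fume hood onto the extractor port and screw it in clockwise until its mouth points at the middle of the circuit board, held down firmly by the thread, then let go of it. Press only gently, because the rubber seal in the port crushes easily, and leave the other things on the bench where they are.

Things in the scene. Friction and masses are not known exactly. Their poses are not given: they have to be found in the camera images.
- hood: Loose fume hood, about 0.25 kg, upright on the bench. Aluminium tail 40 mm in diameter, 56 mm tall, foot chamfered to 32 mm over the lowest 4 mm; on it a dark steel box, x -27 to 33, y -22 to 22, z 56 to 110 mm, and a mouth frame 60 mm wide at x 33 to 45. Origin: tail axis, underside of the foot. z up, x points out of the mouth.
- hood_grip (a point): Where to grip the hood, from above, across its flat sides (along its y, 44 mm wide): on the tail's axis, 97 mm above the foot, 13 mm under its top. Axes as the hood.
- hood_lugs (a point): Mid-height of the hood's two lugs, on the tail's axis, 14 mm above the foot. The lugs are 9 mm wide, 8 mm high (z 10 to 18 of the hood) and stand out to front and rear (hood +x and -x) to 26.5 mm from the axis.
- port: Fixed extractor port: white housing 120 x 120 x 16 mm, upright collar of outside diameter 72, inside 60, top about z 63 mm. Origin: collar axis, bench level; z up. Two ledges in the collar, tops 5 mm below its rim, leave a 44 mm round opening with two gaps 56 degrees wide, at port +x and -x, for the lugs: the hood enters with its x along the port's x, either way round, within 15 degrees.
- port_seal (a point): Collar axis, 30 mm up: the usual height of the rubber seal on which the foot lands. Collar, ledges and seal together really sit up to 7 mm higher or lower (not measured: feel for it). The seal is a spring of 4 N per mm; at 4.5 mm (18 N) it is solid, and crushed soon after (35 N). Pressed 2 mm (8 N) or more, the lugs pass under the ledges: press to 11 to 13 N, keep that height, turn.
- port_thread (a point): Collar axis at the usual height of the thread's start, 46 mm. Turned clockwise from above, the lugs go under the ledges 18 degrees after mid-gap and sink 6 mm per turn (seal then squeezed 2.5 to 3.5 mm); blocks end it at 137 degrees; anticlockwise is blocked. Only one way round reaches the board: that with 60 to 100 degrees to turn clockwise. Friction holds the hood where it is left.
- board_mid (a point): Middle of the top of the green circuit board (94 x 116 mm) in its fixed low holder (100 x 130 mm, 26 mm high), 180 to 220 mm to one side of the port. Point 24 mm above the bench. This is what the hood's mouth must face.
- meter: Bystander: a multimeter lying flat, 80 x 150 x 40 mm, on the other side of the port. Origin: centre of its underside.
- reel: Bystander: metal reel, 60 mm in diameter, 46 mm tall. Origin: centre of its underside.
- flux: Bystander: small jar, 44 mm in diameter, 55 mm tall. Origin: centre of its underside.
- driver: Bystander: screwdriver lying beyond the port. Origin: centre of its underside.
Mind the look-alikes: they are no part of the job. Leave any pink or white look-alike of the hood alone. Leave any purple or turquoise look-alike of the port alone.

How it is judged:
By the outcome, as a careful person would: the job done as asked, in the order asked, and still so for the second after the job is handed in, with the robot touching nothing.
It also fails if it takes over 51 s, if anything falls off the work surface, if the arm or the gripper's body presses on something with over 40 N, if the wrist force passes 120 N, or if a joint passes its speed limit or range.

## Working session

There is one attempt and no reset: what is moved stays moved. The work goes in short steps, Python scripts to look and compute and a tool call to move; the robot and the scene stay as the last step left them, time stands still between calls to the robot, and variables do not carry over. Pictures are saved under pics/ and viewed, about 8 in all and at most 12, crops included, and the job is handed in when it is done.

Besides the shell and the picture viewer there is one more tool, called after "Request:" in YAML: its name, and indented under it one key for each argument. step_arm: Moves the arm, as the interface text tells. Its arguments: {"type":"object","properties":{"series":{"type":"array","items":{"type":"array","items":{"type":"number"}}},"grip":{"type":"number"},"grip_force":{"type":"number"}},"required":["series"]}

```bash
ls; mkdir -p pics; python3 - <<'E'
from rig import *
import cv2,numpy as np
s=sense();print({k:np.round(v,4).tolist() for k,v in s.items()})
for n in("scene","top"):
    c=read_camera(n);cv2.imwrite(f"pics/{n}0.png",c["img"][:,:,::-1]);print(n,c["intrinsics"],c["k1"],c["world_from_camera"])
E
```

```text
pics
{'t': 0.0, 'joints': [1.005, 0.3427, 1.525, -0.0, 1.2754, -0.146], 'qvel': [-0.0007, 0.0014, 0.0001, 0.0005, 0.0007, -0.001], 'joint_torque': [0.0005, -43.367, -24.6014, -0.0002, 0.0079, 0.0], 'tcp_pos': [0.2138, 0.4791, 0.2306], 'tool_rot': [3.0096, 1.5692, -2.1226], 'wrist_force': [-0.5154, -0.4231, -0.9671], 'wrist_torque': [-0.0097, 0.0123, 0.0276], 'width': 0.0852}
scene [[533.24170084   0.         308.18374643]
 [  0.         533.24170084 239.13503418]
 [  0.           0.           1.        ]] 0.0446677495722396 [[-0.11908121 -0.54731648  0.82841073  1.5783319 ]
 [ 0.99278956 -0.07717483  0.09172204  0.14296152]
 [ 0.01373148  0.83335989  0.55256016  0.82100078]
 [ 0.          0.          0.          1.        ]]
top [[532.48888844   0.         308.68219214]
 [  0.         532.48888844 240.43884198]
 [  0.           0.           1.        ]] -0.16393239744492927 [[-5.06446620e-02  9.78491508e-01 -1.99973716e-01  2.79304169e-01]
 [-9.98716450e-01 -4.94675982e-02  1.08815919e-02  1.33025349e-02]
 [ 7.55325836e-04  2.00268135e-01  9.79740835e-01  1.13633191e+00]
 [ 0.00000000e+00  0.00000000e+00  0.00000000e+00  1.00000000e+00]]
```

View pics/scene0.png

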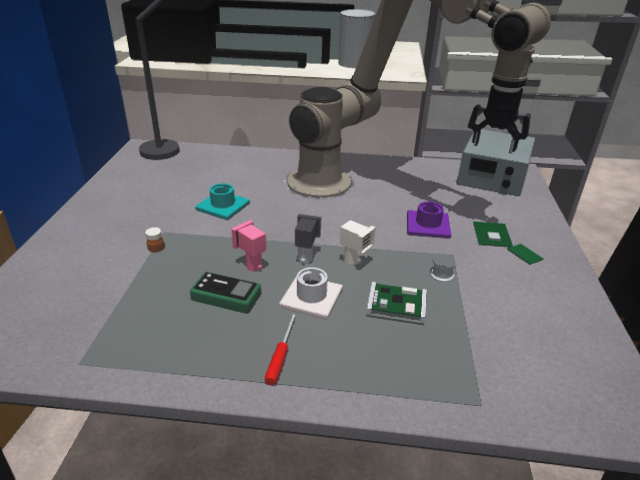

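View pics/top0.png

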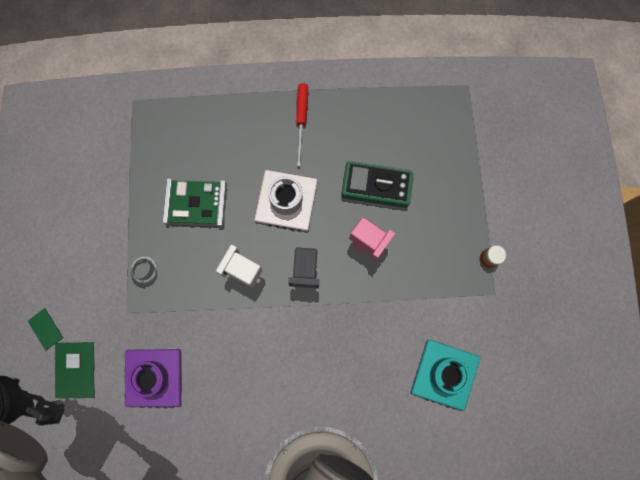

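Hood candidates in the top view: dark grey (305,265), pink (372,237) and white (240,266). I choose the dark one. Port candidates: white housing (287,200), purple (152,378) and turquoise (447,375). I choose the white one. Board: the one in the holder (195,203), not the loose green pieces at (45,330) and (75,370).

```bash
cat > h.py <<'E'
import cv2,numpy as np
def ray(c,px):
    K=c["intrinsics"];k=c["k1"]
    d=(np.atleast_2d(px)-[K[0,2],K[1,2]])/[K[0,0],K[1,1]]
    u=d.copy()
    for _ in range(20): u=d/(1+k*(u**2).sum(1,keepdims=True))
    T=c["world_from_camera"]
    return T[:3,3],np.c_[u[:,0],-u[:,1],-np.ones(len(u))]@T[:3,:3].T
def on(c,px,z):
    o,D=ray(c,px);return (o+D*((z-o[2])/D[:,2])[:,None])[:,:2]
def proj(c,P):
    T=c["world_from_camera"];p=(np.atleast_2d(P)-T[:3,3])@T[:3,:3]
    u=np.c_[p[:,0],-p[:,1]]/-p[:,2:];u=u*(1+c["k1"]*(u**2).sum(1,keepdims=True))
    K=c["intrinsics"];return u*[K[0,0],K[1,1]]+[K[0,2],K[1,2]]
E
python3 - <<'E'
from rig import *
from h import *
c=read_camera("top");I=c["img"][:,:,::-1]
cr=lambda I,x,y,w,h,s:cv2.resize(I[y:y+h,x:x+w],None,fx=s,fy=s,interpolation=cv2.INTER_CUBIC)
s=read_camera("scene");J=s["img"][:,:,::-1]
a=cr(I,240,160,100,140,4);b=cr(J,270,200,100,140,4)
cv2.imwrite("pics/crop.png",np.hstack([a,b]))
b=cr(I,155,170,80,70,5);cv2.imwrite("pics/board.png",b)
E
```

```text
(no output)
```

View pics/crop.png

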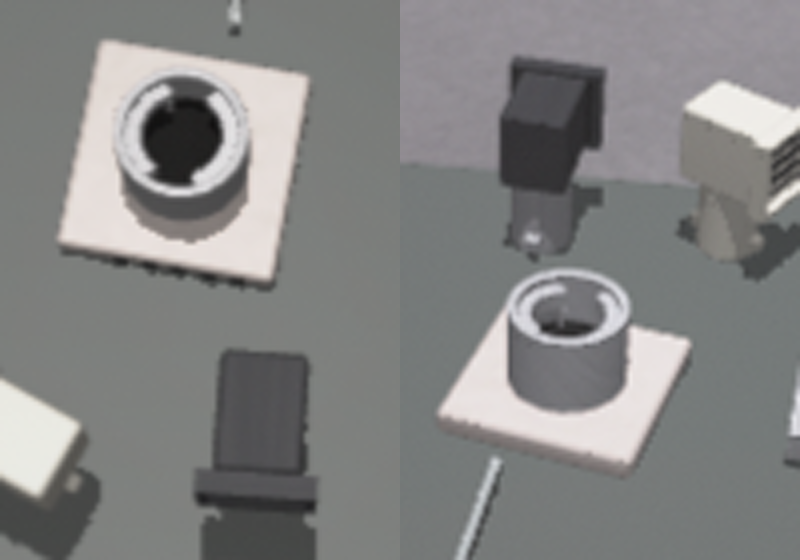

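View pics/board.png

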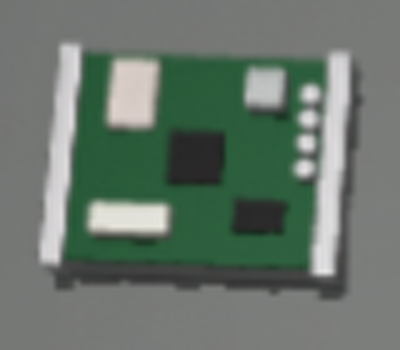

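```bash
python3 - <<'E'
from rig import *
from h import *
c=read_camera("top");I=c["img"].astype(int);g=I.mean(2)
print(g[244:292:3,288:326:2].astype(int))
def rect(m,z,seed,up=6):
    n,L=cv2.connectedComponents(m.astype(np.uint8));l=L[seed[1],seed[0]]
    k=max(cv2.findContours((L==l).astype(np.uint8),0,1)[0],key=len)[:,0,:].astype(float)
    W=on(c,k,z);return cv2.minAreaRect((W*1000).astype(np.float32)),W
# port housing
m=(g>185)&((I[:,:,0]-I[:,:,2])>4)
r,W=rect(m,.016,(262,215));print("housing",r)
# collar ring top: grey light
m=np.zeros(g.shape,np.uint8);m[172:222,262:312]=(np.abs(I[172:222,262:312,0]-I[172:222,262:312,2])<12)&(g[172:222,262:312]>150)
k=max(cv2.findContours(m,0,1)[0],key=cv2.contourArea)[:,0,:].astype(float)
print("ring",cv2.fitEllipse(k.astype(np.float32)),(lambda W:(W.min(0),W.max(0),cv2.fitEllipse((W*1000).astype(np.float32))))(on(c,k,.063)))
# board green
m=(I[:,:,1]-I[:,:,0]>25)&(I[:,:,1]>I[:,:,2]+10)
m[:150]=0
n,L,st,ce=cv2.connectedComponentsWithStats(m.astype(np.uint8))
for i in range(1,n):
    if st[i,4]>300: print(st[i],ce[i])
r,W=rect(m,.024,(190,212));print("board",r)
# holder strips corners by hand
P=np.array([[64,43],[349,55],[332,274],[42,262]])/5+[155,170]-.4
print("holder",on(c,P,.026),on(c,P,.026).mean(0))
P=np.array([[225,352],[308,355],[305,472],[214,466]])/4+[240,160]-.4
W=on(c,P,.110);print("hoodtop",W,W.mean(0))
E
```

```text
[[126 126 126 126 126 126 126 126 126 127 127 127 126 127 126 127 126 126
  126]
 [127 127 127 126 102  96  99 114 120 120 120 122 122 123 125 126 126 126
  126]
 [127 127 127 107  74  83  80  79  81  80  80  80  80  81  75 125 126 126
  126]
 [128 127 126 104  78  82  80  80  81  80  82  81  82  83  67 121 126 126
  126]
 [127 127 127  92  80  82  79  81  82  81  83  80  82  83  68 126 127 127
  126]
 [127 126 126  86  81  83  80  81  81  81  84  82  83  83  72 126 127 126
  126]
 [127 127 126  81  82  82  81  80  82  81  83  82  83  81  81 126 127 127
  127]
 [127 127 125  79  84  83  80  81  82  83  84  82  84  79  92 126 127 127
  126]
 [127 127 123  73  85  82  80  81  81  82  83  83  85  76 111 127 126 126
  126]
 [127 127 123  72  84  82  81  81  82  83  84  82  85  74  78 126 127 127
  126]
 [127 127 123  72  84  83  80  81  82  83  83  82  84  70  73 126 127 127
  127]
 [112  97  96  68  69  66  66  64  63  65  65  65  67  61  81 126 127 127
  127]
 [106  85  85  85  85  86  86  86  86  86  86  87  86  87  87  90 122 126
  127]
 [ 91  48  60  67  69  76  78  79  80  80  83  
[... 417 characters left out ...]
y([0.56950485, 0.0050871 ]), array([0.64008716, 0.08548595]), ((604.8533935546875, 45.56122970581055), (68.5569839477539, 75.2015151977539), 12.202190399169922))
[342 161  71  44 550] [376.61454545 185.51818182]
[ 168  181   52   43 1374] [193.62736536 202.70014556]
[  28  309   66   89 2642] [ 65.95382286 359.30393641]
board ((605.875732421875, 247.5223846435547), (107.70043182373047, 93.98432922363281), 84.85702514648438)
holder [[0.66205435 0.30597914]
 [0.64897362 0.17870848]
 [0.55062807 0.18757167]
 [0.56270689 0.31476983]] [0.60609073 0.24675728]
hoodtop [[ 0.47573578  0.02777566]
 [ 0.4721852  -0.01280526]
 [ 0.41454992 -0.00826411]
 [ 0.41970769  0.03571146]] [0.44554465 0.01060443]
```

```bash
cat >> h.py <<'E'
from scipy.spatial.transform import Rotation as R
def row(s,pos,psi):
    """row for TCP pos with tool down and jaw axis (tool z) at world angle psi deg (nearest half turn printed)"""
    R0=R.from_euler("xyz",s["tool_rot"]);p=np.radians(psi)
    x=np.array([0,0,-1.]);z=np.array([np.cos(p),np.sin(p),0])
    Rt=R.from_matrix(np.c_[x,np.cross(z,x),z])
    return np.round(np.r_[R0.inv().apply(np.array(pos)-s["tcp_pos"])*1000,(R0.inv()*Rt).as_rotvec()],4).tolist()
def jaw(s):
    z=R.from_euler("xyz",s["tool_rot"]).as_matrix();return z[:,0],np.degrees(np.arctan2(z[1,2],z[0,2]))
E
python3 - <<'E'
from rig import *
from h import *
s=sense();print(jaw(s))
for psi in(84,264):print(row(s,[.448,.0105,.24],psi))
E
```

```text
(array([-3.76419431e-04, -5.76660011e-04, -9.99999763e-01]), np.float64(65.94610800740111))
[-8.8276, -404.8859, -332.6485, -0.3151, -0.0007, -0.0002]
[-8.8276, -404.8859, -332.6485, 2.8265, -0.0003, 0.0009]
```

Request:
step_arm:
  series:
    - [-9,-405,-333,-0.315,0,0]
    - [-9,-405,-333,-0.315,0,0]
    - [-9,-405,-333,-0.315,0,0]
    - [-9,-405,-333,-0.315,0,0]
    - [-9,-405,-333,-0.315,0,0]
    - [-9,-405,-333,-0.315,0,0]
    - [-9,-405,-333,-0.315,0,0]
    - [-9,-405,-333,-0.315,0,0]
    - [-9,-405,-333,-0.315,0,0]
    - [-9,-405,-333,-0.315,0,0]
    - [-9,-405,-333,-0.315,0,0]
    - [-9,-405,-333,-0.315,0,0]
  grip: 0

```text
t: 1.25
tcp_pos: [0.4345, 0.0361, 0.2399]
tool_rot: [-2.661, 1.57, -1.195]
wrist_force: [0.5, 0.3, 0.1]
width: 0.0852
```

Request:
step_arm:
  series:
    - [0,0,0,0,0,0]

```text
t: 1.33
tcp_pos: [0.4372, 0.0305, 0.24]
tool_rot: [-2.367, 1.567, -0.907]
wrist_force: [1.0, -0.5, 1.3]
width: 0.0852
```

```bash
python3 - <<'E'
from rig import *
from h import *
s=sense();print(s["t"],s["tcp_pos"],s["joints"],s["wrist_force"],jaw(s));print(row(s,[.448,.0105,.24],84))
c=read_camera("wrist");cv2.imwrite("pics/w1.png",c["img"][:,:,::-1]);print(c["world_from_camera"],c["intrinsics"][0,0],c["k1"])
E
```

```text
1.3333 [0.4372484  0.03047893 0.23995156] [-0.10372949  0.17356935  1.73027215 -0.00273849  1.23525659 -1.56271569] [ 0.95313451 -0.54016007  1.33155801] (array([ 0.00221456, -0.00283028, -0.99999354]), np.float64(83.64504678686312))
[0.0319, -12.8969, -18.6662, -0.0062, -0.0026, 0.0025]
[[ 0.11119963 -0.94181332 -0.31721019  0.35699043]
 [ 0.9937954   0.10464013  0.03769808  0.03953181]
 [-0.00231164 -0.31943404  0.94760569  0.3837028 ]
 [ 0.          0.          0.          1.        ]] 342.8667234903419 -0.038740881694392666
```

View pics/w1.png

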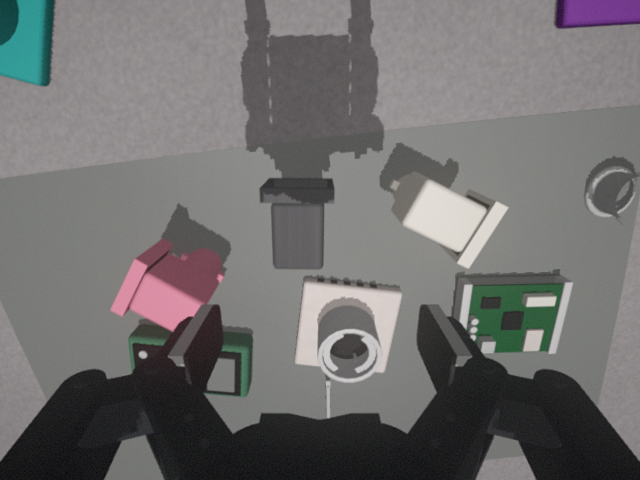

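The wrist view shows the dark hood at (298,236), mouth up-image (towards the robot). The port is at (350,340), pink at (170,285), white at (450,220). I'll centre over the hood and measure.

Request:
step_arm:
  series:
    - [0,-13,-18.7,-0.006,-0.0026,0.0025]
    - [0,-13,-18.7,-0.006,-0.0026,0.0025]
    - [0,-13,-18.7,-0.006,-0.0026,0.0025]
    - [0,-13,-18.7,-0.006,-0.0026,0.0025]
  grip: 0.25

```text
t: 1.72
tcp_pos: [0.4459, 0.0139, 0.2396]
tool_rot: [0.949, 1.567, 2.416]
wrist_force: [-0.0, 0.3, -1.2]
width: 0.0642
```

```bash
python3 - <<'E'
from rig import *
from h import *
s=sense();print(s["t"],s["tcp_pos"],s["width"],s["wrist_force"],jaw(s))
c=read_camera("wrist");cv2.imwrite("pics/w2.png",c["img"][:,:,::-1])
I=c["img"].astype(int);g=I.mean(2)
# project expected hood box top corners
a=np.radians(174);X=np.array([np.cos(a),np.sin(a)]);Y=np.array([-X[1],X[0]]);O=np.array([.448,.0105])
P=np.array([np.r_[O+x*X/1000+y*Y/1000,.110] for x,y in((-27,-22),(-27,22),(33,22),(33,-22))]);q=proj(c,P);print(q)
x0,y0=(q.min(0)-15).astype(int);x1,y1=(q.max(0)+15).astype(int)
for x in range(x0,x1): pass
sub=g[y0:y1,x0:x1]
# side edges: per image row, half-level crossings
def cross(v,lo,hi,t):
    for i in range(lo,hi,1 if hi>lo else -1):
        j=i+(1 if hi>lo else -1)
        if (v[i]-t)*(v[j]-t)<0: return i+(j-i)*(v[i]-t)/(v[i]-v[j])
cy=int(q[:,1].mean());cx=int(q[:,0].mean())
print("profile",g[cy,x0:x1:2].astype(int)); print("col",g[y0:y1,cx].astype(int))
L=[];Rr=[];B=[]
for y in range(cy-12,cy+22):
    a=cross(g[y],cx,x0,100);b=cross(g[y],cx,x1,100)
    if a:L.append((a,y))
    if b:Rr.append((b,y))
for x in range(cx-18,cx+19):
    b=cross(g[:,x],cy,y1,100)
    if b:B.append((x,b))
out={}
for n,e in(("L",L),("R",Rr),("B",B)):
    W=on(c,np.array(e,float),.110);v=cv2.fitLine((W*1000).astype(np.float32),cv2.DIST_HUBER,0,.01,.01).ravel();out[n]=v;print(n,len(e),v,np.degrees(np.arctan2(v[1],v[0])))
E
```

```text
1.7167 [0.44594559 0.01390982 0.23960337] 0.06417712889649543 [-0.03856757  0.29933604 -1.21697636] (array([-0.0025486 ,  0.00226114, -0.9999942 ]), np.float64(84.03256522379641))
[[341.39907083 259.74594598]
 [290.15412797 259.78567283]
 [288.16427839 190.35220869]
 [342.88267129 190.32374561]]
profile [141 143 142 141 141 145 146 145  81  93 102 106 103 101 101 101 103 107
 103 102 102 103 104 103 104 102 102 104 103 106 107 109 100  85 124 144
 144 143 143 144 143 144]
col [ 63  59  65  69  68  64  67  68  66  70  67  69  69  68  68  67  67  57
  64  61  64  64  66  65  64  65  65  63  84 100 101 100 101 102 103 104
 102 101 100 105 101 101 103 103 103 103 103 104 104 105 103 103 105 103
 101 104 105 104 103 105 101  99 104 104 103 102 102 103 102 101 102 104
 101 103 102 103 103 104 103 105 101 102 100  99 120 143 145 145 144 145
 144 143 143 142 125 102  94  93  98]
L 34 [ 9.9474210e-01 -1.0241164e-01  4.4583527e+02 -7.8889356e+00] -5.87806
R 34 [ 9.9218994e-01 -1.2473600e-01  4.4950824e+02  2.8063347e+01] -7.165511
B 34 [8.9909267e-01 4.3775830e-01 4.6786411e+02 1.1020825e+01] 25.960938
```

```bash
cat > m.py <<'E'
from rig import *
from h import *
s=sense()
def cross(v,lo,hi,t):
    d=1 if hi>lo else -1
    for i in range(lo,hi,d):
        if v[i]<t<=v[i+d]: return i+d*(t-v[i])/(v[i+d]-v[i])
c=read_camera("wrist");g=c["img"].mean(2)
cx,cy=proj(c,[.4485,.0105,.110])[0].astype(int)
L=[];Q=[];B=[]
for y in range(cy-10,cy+24):
    L.append((cross(g[y],cx,cx-60,124),y));Q.append((cross(g[y],cx,cx+60,124),y))
for x in range(cx-16,cx+17): B.append((x,cross(g[:,x],cy,cy+70,124)))
o={}
for n,e in(("L",L),("R",Q),("B",B)):
    W=on(c,np.array(e,float),.110)*1000;v=cv2.fitLine(W.astype(np.float32),cv2.DIST_HUBER,0,.01,.01).ravel();o[n]=v
    print(n,v[2:],np.degrees(np.arctan2(v[1],v[0])))
d=o["L"][:2]+o["R"][:2];d/=-np.linalg.norm(d);yaw=np.degrees(np.arctan2(d[1],d[0]));nn=np.array([-d[1],d[0]])
mid=(o["L"][2:]@nn+o["R"][2:]@nn)/2;w=abs(o["L"][2:]@nn-o["R"][2:]@nn)
r=o["B"][2:]@d
O=nn*mid+d*(r+27);print("hood yaw",yaw,"width",w,"axis",O)
# port
I=c["img"].astype(int);m=((g>185)&((I[:,:,0]-I[:,:,2])>4)).astype(np.uint8)
ks=[k for k in cv2.findContours(m,0,1)[0]]
u,v=proj(c,[.56,.045,.016])[0]
for k in ks:
    if cv2.pointPolygonTest(cv2.convexHull(k),(float(u),float(v)),False)>0 and cv2.contourArea(k)>300:
        print("housing",cv2.minAreaRect((on(c,k[:,0].astype(float),.016)*1000).astype(np.float32)))
u,v=proj(c,[.604,.0455,.063])[0].astype(int);print("port px",u,v)
cv2.imwrite("pics/w3.png",cv2.resize(c["img"][max(0,v-60):v+60,u-70:u+70,::-1],None,fx=5,fy=5,interpolation=cv2.INTER_CUBIC));print(u-70,v-60)
E
python3 m.py
```

```text
L [449.20468  -13.004612] -6.1223326
R [454.74893  30.82806] -7.0024157
B [474.08484     5.8257346] 83.06709
hood yaw 173.43762 width 44.179104 axis [447.32333    9.447052]
housing ((602.517822265625, 44.29897689819336), (117.28276062011719, 116.68807220458984), 76.7167739868164)
port px 362 348
292 288
```

View pics/w3.png

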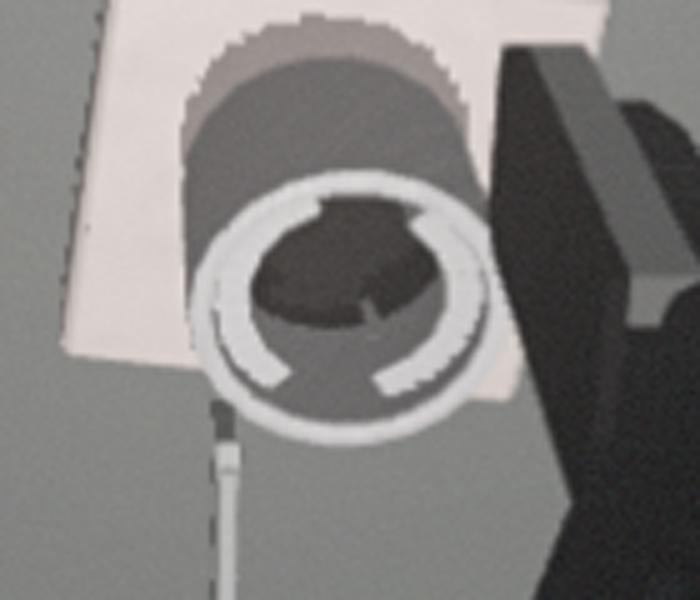

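The port's gaps are at the upper (367,210 in the crop) and lower (333,385) sides, so they lie roughly along world x.

```bash
python3 - <<'E'
from rig import *
from h import *
w=read_camera("wrist");t=read_camera("top")
def ring(c,u,v,n):
    I=c["img"].astype(int);g=I.mean(2);m=((g>165)&(np.abs(I[:,:,0]-I[:,:,2])<=5)).astype(np.uint8)
    k=np.zeros_like(m);k[v-n:v+n,u-n:u+n]=1;m*=k
    K=max(cv2.findContours(m,0,1)[0],key=cv2.contourArea);K=cv2.convexHull(K)
    print(cv2.fitEllipse(K),cv2.boundingRect(K));return cv2.fitEllipse(K)[0]
a=np.array([[[348,307]]],float)/5+[291.6,287.6]
for c,u,v,n in((w,362,348,36),(t,286,193,24)):
    e=ring(c,u,v,n)
    for z in(.056,.063,.070):print(z,on(c,[e],z)*1000)
print("hand",on(w,a[0],.063)*1000)
for z in(.051,.058,.065):
    P=np.array([[322,205],[415,215],[290,375],[375,380]])/5+[291.6,287.6];W=on(w,P,z)*1000
    n,f=W[:2].mean(0),W[2:].mean(0);print(z,n,f,"gap axis",np.degrees(np.arctan2(*(f-n)[::-1])),(n+f)/2)
E
```

```text
((361.50396728515625, 349.04254150390625), (54.573646545410156, 63.965057373046875), 80.9815444946289) (330, 322, 64, 55)
0.056 [[610.22819464  44.86311318]]
0.063 [[605.02126062  44.36973478]]
0.07 [[599.81432659  43.87635637]]Traceback (most recent call last):
  File "<stdin>", line 11, in <module>
  File "<stdin>", line 7, in ring
ValueError: max() iterable argument is empty
```

```bash
python3 - <<'E'
from rig import *
from h import *
w=read_camera("wrist");t=read_camera("top");t["img"]=cv2.imread("pics/top0.png")[:,:,::-1]
I=t["img"].astype(int);g=I.mean(2)
m=np.zeros(g.shape,np.uint8);S=np.s_[170:225,262:312];m[S]=((g>165)&(np.abs(I[:,:,0]-I[:,:,2])<=6))[S]
K=max(cv2.findContours(m,0,1)[0],key=cv2.contourArea);K=cv2.convexHull(K);e=cv2.fitEllipse(K);print(e,cv2.boundingRect(K))
for z in(.056,.063,.070):print(z,on(t,[e[0]],z)*1000,on(w,[[361.5,349.0]],z)*1000)
for z in(.051,.058,.065):
    P=np.array([[322,205],[415,215],[290,375],[375,380]])/5+[291.6,287.6];W=on(w,P,z)*1000
    n,f=W[:2].mean(0),W[2:].mean(0);print(z,n,f,"gap axis",np.degrees(np.arctan2(*(f-n)[::-1])),(n+f)/2)
s=sense();a=173.4;print(row(s,[.4475,.0097,.20],a-90),row(s,[.4475,.0097,.078],a-90))
E
```

```text
((284.66998291015625, 192.42510986328125), (31.718414306640625, 33.36576843261719), 79.9024429321289) (268, 177, 34, 32)
0.056 [[605.79893589  46.7367167 ]] [[610.52920227  44.57647447]]
0.063 [[603.68341625  46.52008024]] [[605.31993338  44.08454941]]
0.07 [[601.56789661  46.30344379]] [[600.11066448  43.59262435]]
0.051 [588.78031983  50.83696197] [633.45197101  39.74827389] gap axis -13.940567415264784 [611.11614542  45.29261793]
0.058 [584.10652163  50.22080516] [627.8390068   39.36524298] gap axis -13.940567415264752 [605.97276421  44.79302407]
0.065 [579.43272342  49.60464835] [622.22604259  38.98221207] gap axis -13.94056741526478 [600.82938301  44.29343021]
[39.8447, -1.5512, -3.6443, 0.0113, 0.0016, -0.0018] [161.8444, -1.7669, -3.8377, 0.0113, 0.0016, -0.0018]
```

```bash
python3 - <<'E'
from rig import *
from h import *
s=sense();print(row(s,[.575,.045,.24],84))
E
```

```text
[-0.2963, -124.6343, 44.7456, 0.0009, 0.0016, -0.0018]
```

Request:
step_arm:
  series:
    - [0,-125,45,0,0,0]
    - [0,-125,45,0,0,0]
    - [0,-125,45,0,0,0]
    - [0,-125,45,0,0,0]
    - [0,-125,45,0,0,0]
    - [0,-125,45,0,0,0]
    - [0,-125,45,0,0,0]
    - [0,-125,45,0,0,0]

```text
t: 2.68
tcp_pos: [0.5743, 0.045, 0.2402]
tool_rot: [0.851, 1.569, 2.318]
wrist_force: [-0.9, 0.0, -1.1]
width: 0.0638
```

```bash
python3 - <<'E'
from rig import *
from h import *
w=read_camera("wrist");I=w["img"].astype(int);g=I.mean(2)
u,v=proj(w,[.603,.045,.065])[0].astype(int);n=55
m=np.zeros(g.shape,np.uint8);S=np.s_[v-n:v+n,u-n:u+n];m[S]=((g>160)&(np.abs(I[:,:,0]-I[:,:,2])<=6))[S]
K=max(cv2.findContours(m,0,1)[0],key=cv2.contourArea);K=cv2.convexHull(K);e=cv2.fitEllipse(K);print(e,cv2.boundingRect(K),w["world_from_camera"][:3,3])
for z in(.056,.060,.063,.066,.070):print(z,on(w,[e[0]],z)*1000, cv2.fitEllipse((on(w,K[:,0].astype(float),z)*1000).astype(np.float32)))
s=sense();print(s["tcp_pos"],jaw(s));print(row(s,[.4475,.0097,.20],83.4),u-n,v-n)
m=((g>185)&((I[:,:,0]-I[:,:,2])>4)).astype(np.uint8)
k=max(cv2.findContours(m,0,1)[0],key=lambda k:cv2.contourArea(k) if 0<=cv2.pointPolygonTest(cv2.convexHull(k),(float(u),float(v)),False) else 0)
print(cv2.minAreaRect((on(w,k[:,0].astype(float),.016)*1000).astype(np.float32)))
cv2.imwrite("pics/w4.png",cv2.resize(w["img"][v-n:v+n,u-n:u+n,::-1],None,fx=5,fy=5,interpolation=cv2.INTER_CUBIC))
E
```

```text
((321.6597900390625, 240.66502380371094), (68.99935150146484, 72.18167114257812), 84.95951843261719) (286, 207, 73, 70) [0.49457639 0.05289506 0.38432502]
0.056 [[605.09453795  44.04535276]] ((606.3272705078125, 43.916866302490234), (72.92302703857422, 73.82205200195312), 69.94587707519531)
0.06 [[603.74808991  44.15316917]] ((604.9658203125, 44.026248931884766), (72.03460693359375, 72.92267608642578), 69.9465560913086)
0.063 [[602.73825389  44.23403148]] ((603.9447021484375, 44.1082878112793), (71.36827850341797, 72.24813079833984), 69.94635772705078)
0.066 [[601.72841786  44.31489379]] ((602.923583984375, 44.19032287597656), (70.70196533203125, 71.57361602783203), 69.9464340209961)
0.07 [[600.38196982  44.4227102 ]] ((601.5621337890625, 44.299705505371094), (69.81354522705078, 70.67422485351562), 69.94691467285156)
[0.57449808 0.04498888 0.24034508] (array([-0.00117694,  0.00167266, -0.99999791]), np.float64(84.03300349396117))
[40.4354, 122.5873, -48.362, 0.011, 0.0015, -0.0014] 267 186
((602.518798828125, 44.27798080444336), (117.81714630126953, 117.41830444335938), 76.62357330322266)
```

View pics/w4.png

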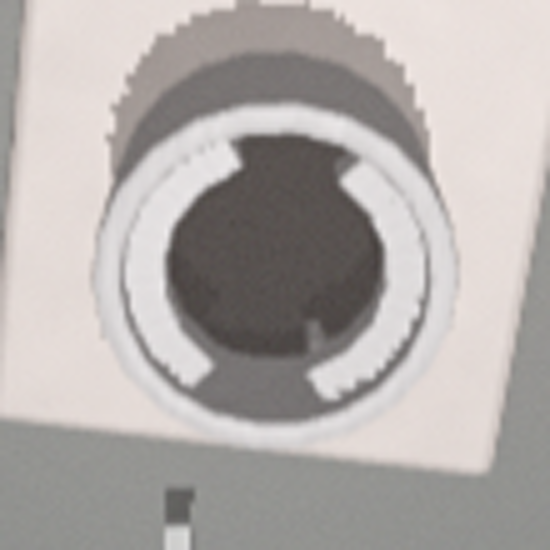

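Request:
step_arm:
  series:
    - [20,122.5,-48.5,0.011,0.0015,-0.0014]
    - [40,122.5,-48.5,0.011,0.0015,-0.0014]
    - [40,122.5,-48.5,0.011,0.0015,-0.0014]
    - [40,122.5,-48.5,0.011,0.0015,-0.0014]
    - [40,122.5,-48.5,0.011,0.0015,-0.0014]
    - [40,122.5,-48.5,0.011,0.0015,-0.0014]
    - [40,122.5,-48.5,0.011,0.0015,-0.0014]
    - [40,122.5,-48.5,0.011,0.0015,-0.0014]
    - [40,122.5,-48.5,0.011,0.0015,-0.0014]
    - [40,122.5,-48.5,0.011,0.0015,-0.0014]

```text
t: 3.57
tcp_pos: [0.4483, 0.0097, 0.2005]
tool_rot: [-1.469, 1.57, -0.013]
wrist_force: [-0.2, 0.2, 0.6]
width: 0.064
```

```bash
python3 - <<'E'
from rig import *
from h import *
s=sense();print(s["tcp_pos"],jaw(s),s["width"],s["joints"]);print(row(s,[.4475,.0097,.077],83.4))
E
python3 m.py
```

```text
[0.44827645 0.00970865 0.20054047] (array([ 5.05116414e-04, -6.66699611e-06, -9.99999872e-01]), np.float64(83.42803412442039)) 0.06398550605076224 [-1.49620440e-01  2.32401899e-01  1.77128293e+00  7.57002227e-05
  1.13740736e+00 -1.60574608e+00]
[123.5401, 0.8324, -0.1038, 0.0005, 0.0001, 0.0005]
L [451.34494  -13.153854] -6.950821
R [454.03546  30.84242] -6.4841266
B [474.0978      6.3197856] 82.78798
hood yaw 173.28252 width 44.008957 axis [447.2835     9.481094]
housing ((598.1646728515625, 25.415393829345703), (78.78263092041016, 117.05741119384766), 76.5941390991211)
port px 373 368
303 308
```

Request:
step_arm:
  series:
    - [30,0.8,-0.2,0,0,0]
    - [60,0.8,-0.2,0,0,0]
    - [90,0.8,-0.2,0,0,0]
    - [110,0.8,-0.2,0,0,0]
    - [123.5,0.8,-0.2,0,0,0]
    - [123.5,0.8,-0.2,0,0,0]
    - [123.5,0.8,-0.2,0,0,0]

```text
t: 4.2
tcp_pos: [0.4473, 0.0097, 0.0766]
tool_rot: [1.479, 1.57, 2.935]
wrist_force: [-0.3, -1.0, 0.1]
width: 0.0641
```

Request:
step_arm:
  series:
    - [0,0,0,0,0,0]
    - [0,0,0,0,0,0]
    - [0,0,0,0,0,0]
    - [0,0,0,0,0,0]
    - [0,0,0,0,0,0]
    - [0,0,0,0,0,0]
    - [0,0,0,0,0,0]
    - [0,0,0,0,0,0]
  grip: 1
  grip_force: 60

```text
t: 4.87
tcp_pos: [0.4484, 0.0096, 0.0779]
tool_rot: [-1.531, 1.569, -0.075]
wrist_force: [0.8, 0.2, 5.3]
width: 0.043
```

```bash
python3 - <<'E'
from rig import *
from h import *
s=sense();print(s["t"],s["tcp_pos"],jaw(s),s["width"],s["wrist_force"],s["wrist_torque"]);p=s["tcp_pos"];print(row(s,[p[0],p[1],.165],76.6));print(row(s,[.603,.0446,.165],76.6))
E
```

```text
4.8667 [0.448439   0.00957606 0.07787219] (array([ 2.02040635e-03, -1.50850085e-04, -9.99997948e-01]), np.float64(83.43427474326185)) 0.04296112153324873 [0.80012495 0.21442576 5.26747135] [ 0.04228313 -0.09304446 -0.00633005]
[-87.1276, -0.1764, 0.0071, 0.1193, 0.0002, 0.002]
[-86.8206, -149.7186, 52.4743, 0.1193, 0.0002, 0.002]
```

Request:
step_arm:
  series:
    - [-15,0,0,0,0,0.002]
    - [-45,0,0,0,0,0.002]
    - [-87,0,0,0.06,0,0.002]
    - [-87,0,0,0.119,0,0.002]
    - [-87,-20,7,0.119,0,0.002]
    - [-87,-50,17,0.119,0,0.002]
    - [-87,-85,30,0.119,0,0.002]
    - [-87,-120,42,0.119,0,0.002]
    - [-87,-140,49,0.119,0,0.002]
    - [-87,-150,52.5,0.119,0,0.002]
    - [-87,-150,52.5,0.119,0,0.002]
    - [-87,-150,52.5,0.119,0,0.002]

```text
t: 5.87
tcp_pos: [0.6026, 0.0447, 0.1644]
tool_rot: [1.714, 1.569, 3.052]
wrist_force: [-0.2, -0.2, -3.7]
width: 0.0429
```

```bash
python3 - <<'E'
from rig import *
from h import *
s=sense();print(s["t"],s["tcp_pos"],jaw(s),s["width"],s["wrist_force"],s["wrist_torque"]);print(row(s,[.603,.0446,.150],76.6))
c=read_camera("wrist");a=c["img"][:,:,::-1]
b=read_camera("scene")["img"][180:330,230:430,::-1]
cv2.imwrite("pics/p5.png",np.hstack([a[100:460,120:520],cv2.resize(b,(400,300)) if 0 else cv2.resize(b,(400,360))]))
E
```

```text
5.8667 [0.60260528 0.04469077 0.16435976] (array([-2.06350537e-03,  1.86274359e-04, -9.99997854e-01]), np.float64(76.63578210296308)) 0.04290587992300295 [-0.24634125 -0.23326022 -3.67920165] [ 0.00664376 -0.00935114 -0.01670396]
[14.3589, -0.4345, 0.0072, 0.0006, -0.0003, -0.0021]
```

View pics/p5.png

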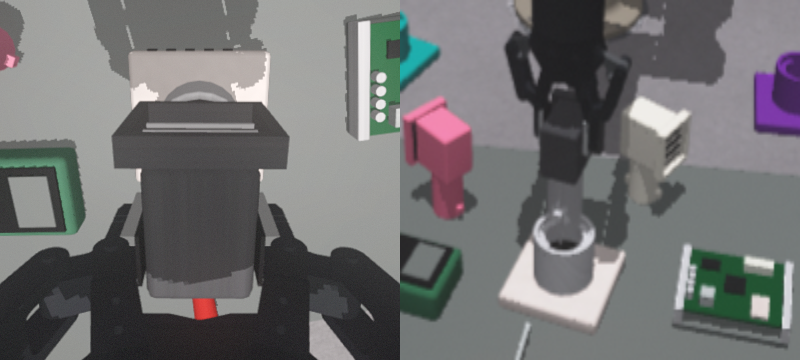

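The hood is held upright and square over the port. Its rear top edge is at about crop (198,297), and its tail is just above the collar. Next I check where its axis sits in the hand.

```bash
python3 - <<'E'
from rig import *
from h import *
s=sense();c=read_camera("wrist");g=c["img"].mean(2)
print(g[385:406,315].astype(int), g[340,255:275].astype(int),g[340,365:385].astype(int))
z=s["tcp_pos"][2]-.0775+.110
print(on(c,[[318,395.5],[318,398],[263,340],[374,340]],z),z,s["tcp_pos"])
E
```

```text
[107 107 109 108 106 108 108 109 106 106 104 102 100 102 106 104 103  99
  98  97  99] [58 53 51 50 42 44 40 39 38 52 66 65 64 69 68 71 71 74 69 74] [74 74 70 72 71 69 71 69 66 67 52 42 38 38 43 38 49 50 54 57]
[[0.62550534 0.03809804]
 [0.62676477 0.03779545]
 [0.59470629 0.02388904]
 [0.6045476  0.06513148]] 0.19743757475691484 [0.60212152 0.04443967 0.16493757]
```

```bash
python3 - <<'E'
from rig import *
from h import *
s=sense();print(row(s,[.6045,.0443,.148],76.6),row(s,[.6045,.0443,.128],76.6))
E
```

```text
[17.1684, -2.2563, 0.4339, 0.0001, -0.0001, -0.001] [37.1684, -2.2762, 0.4352, 0.0001, -0.0001, -0.001]
```

Request:
step_arm:
  series:
    - [5,-2.3,0.4,0,0,-0.001]
    - [12,-2.3,0.4,0,0,-0.001]
    - [17,-2.3,0.4,0,0,-0.001]
    - [21,-2.3,0.4,0,0,-0.001]
    - [25,-2.3,0.4,0,0,-0.001]
    - [28,-2.3,0.4,0,0,-0.001]
    - [31,-2.3,0.4,0,0,-0.001]
    - [31,-2.3,0.4,0,0,-0.001]

```text
t: 6.68
tcp_pos: [0.6042, 0.0443, 0.1334]
tool_rot: [1.829, 1.57, -3.117]
wrist_force: [-0.4, -0.7, -2.9]
width: 0.043
```

```bash
cat > st.py <<'E'
from rig import *
from h import *
s=sense();print(round(s["t"],2),np.round(s["tcp_pos"]*1000 if hasattr(s["tcp_pos"],"shape") else np.array(s["tcp_pos"])*1000,2),"jaw",jaw(s)[1].round(2),"w",round(s["width"],4),"F",np.round(s["wrist_force"],2),"M",np.round(s["wrist_torque"],3),"q6",s["joints"][5])
E
python3 st.py
```

```text
6.68 [604.18  44.27 133.42] jaw 76.6 w 0.043 F [-0.41 -0.74 -2.93] M [-0.008  0.06   0.013] q6 -1.3901884255665378
```

Request:
step_arm:
  series:
    - [2,0,0,0,0,0]
    - [4,0,0,0,0,0]
    - [6,0,0,0,0,0]
    - [8,0,0,0,0,0]
    - [8,0,0,0,0,0]

```text
t: 7.1
tcp_pos: [0.604, 0.0443, 0.125]
tool_rot: [1.798, 1.569, 3.135]
wrist_force: [-0.6, 0.4, -2.8]
width: 0.0433
```

Request:
step_arm:
  series:
    - [1.5,0,0,0,0,0]
    - [3,0,0,0,0,0]
    - [4.5,0,0,0,0,0]
    - [6,0,0,0,0,0]
    - [6,0,0,0,0,0]

```text
t: 7.52
tcp_pos: [0.6038, 0.0443, 0.1186]
tool_rot: [1.782, 1.568, 3.119]
wrist_force: [-1.0, -0.0, -1.9]
width: 0.0432
```

```bash
python3 st.py
```

```text
7.52 [603.75  44.3  118.56] jaw 76.6 w 0.0432 F [-1.01 -0.01 -1.91] M [-0.017 -0.037  0.029] q6 -1.390204043102141
```

Request:
step_arm:
  series:
    - [1,0,0,0,0,0]
    - [2,0,0,0,0,0]
    - [3,0,0,0,0,0]
    - [3,0,0,0,0,0]

```text
t: 7.85
tcp_pos: [0.6036, 0.0443, 0.1153]
tool_rot: [1.78, 1.568, 3.117]
wrist_force: [0.5, -0.9, -2.2]
width: 0.0431
```

Request:
step_arm:
  series:
    - [1,0,0,0,0,0]
    - [2,0,0,0,0,0]
    - [2,0,0,0,0,0]

```text
t: 8.1
tcp_pos: [0.6035, 0.0443, 0.1131]
tool_rot: [1.78, 1.568, 3.117]
wrist_force: [-0.1, 0.5, -1.1]
width: 0.0434
```

```bash
python3 st.py
```

```text
8.1 [603.49  44.31 113.08] jaw 76.6 w 0.0434 F [-0.07  0.47 -1.07] M [-0.013 -0.027  0.027] q6 -1.3901794243058052
```

Request:
step_arm:
  series:
    - [1,-0.3,0,0,0,0]
    - [1,-0.3,0,0,0,0]
    - [1,-0.3,0,0,0,0]

```text
t: 8.35
tcp_pos: [0.6038, 0.0442, 0.112]
tool_rot: [1.772, 1.568, 3.109]
wrist_force: [-0.4, 0.2, -1.7]
width: 0.0429
```

Request:
step_arm:
  series:
    - [1,-0.3,0,0,0,0]
    - [1,-0.3,0,0,0,0]
    - [1,-0.3,0,0,0,0]

```text
t: 8.6
tcp_pos: [0.604, 0.0442, 0.1113]
tool_rot: [1.775, 1.568, 3.112]
wrist_force: [-2.4, -0.1, -0.5]
width: 0.0431
```

Request:
step_arm:
  series:
    - [1,0,0,0,0,0]
    - [1,0,0,0,0,0]
    - [1,0,0,0,0,0]

```text
t: 8.85
tcp_pos: [0.6041, 0.0442, 0.1107]
tool_rot: [1.774, 1.568, 3.111]
wrist_force: [-2.3, 0.5, 1.9]
width: 0.0432
```

Request:
step_arm:
  series:
    - [1.5,0.5,0,0,0,0]
    - [1.5,0.5,0,0,0,0]
    - [1.5,0.5,0,0,0,0]

```text
t: 9.1
tcp_pos: [0.6039, 0.0442, 0.1099]
tool_rot: [1.879, 1.569, -3.067]
wrist_force: [-2.0, -0.8, 5.9]
width: 0.043
```

Request:
step_arm:
  series:
    - [1.5,0,0,0,0,0]
    - [1.5,0,0,0,0,0]
    - [1.5,0,0,0,0,0]

```text
t: 9.35
tcp_pos: [0.6041, 0.0442, 0.1093]
tool_rot: [2.105, 1.57, -2.841]
wrist_force: [-4.2, -0.1, 8.8]
width: 0.0434
```

```bash
python3 st.py
```

```text
9.35 [604.06  44.21 109.31] jaw 76.61 w 0.0434 F [-4.24 -0.12  8.76] M [-0.052  0.787 -0.023] q6 -1.3902162223677126
```

Request:
step_arm:
  series:
    - [1.0,0.5,0,0,0,0]
    - [1.0,0.5,-0.1,0.05,0,0]
    - [1.0,0.5,-0.15,0.1,0,0]
    - [1.0,0.5,-0.2,0.15,0,0]
    - [1.0,0.5,-0.3,0.2,0,0]
    - [1.0,0.5,-0.3,0.2,0,0]
  grip_force: 100

```text
t: 9.85
tcp_pos: [0.6039, 0.0442, 0.1094]
tool_rot: [-1.271, 1.57, -0.136]
wrist_force: [-3.9, 0.9, 8.5]
width: 0.0429
```

```bash
python3 st.py
```

```text
9.85 [603.94  44.19 109.4 ] jaw 65.01 w 0.0429 F [-3.88  0.86  8.54] M [ 0.083  0.611 -0.059] q6 -1.187965980043162
```

Request:
step_arm:
  series:
    - [1.0,1.0,-0.4,0,0,0]
    - [1.0,1.0,-0.5,0.05,0,0]
    - [1.0,1.0,-0.6,0.1,0,0]
    - [1.0,1.0,-0.7,0.15,0,0]
    - [1.0,1.0,-0.7,0.2,0,0]
    - [1.0,1.0,-0.7,0.2,0,0]

```text
t: 10.35
tcp_pos: [0.6038, 0.0438, 0.1097]
tool_rot: [-1.037, 1.567, -0.105]
wrist_force: [-1.4, 0.7, 7.5]
width: 0.0424
```

```bash
python3 st.py
```

```text
10.35 [603.78  43.81 109.67] jaw 53.39 w 0.0424 F [-1.35  0.67  7.53] M [-0.075  0.244 -0.039] q6 -0.9857868769319059
```

Request:
step_arm:
  series:
    - [1.2,0.2,0,0.06,0,0]
    - [1.2,0.2,-0.1,0.12,0,0]
    - [1.3,0.2,-0.2,0.18,0,0]
    - [1.3,0.2,-0.3,0.24,0,0]
    - [1.3,0.2,-0.4,0.3,0,0]
    - [1.3,0.2,-0.4,0.3,0,0]

```text
t: 10.85
tcp_pos: [0.6034, 0.0438, 0.1093]
tool_rot: [-0.709, 1.566, -0.08]
wrist_force: [-3.7, 0.3, 9.0]
width: 0.0426
```

```bash
python3 st.py
```

```text
10.85 [603.43  43.76 109.34] jaw 36.03 w 0.0426 F [-3.68  0.34  8.97] M [ 0.089  0.904 -0.122] q6 -0.6829634402441856
```

Request:
step_arm:
  series:
    - [1.1,0.5,-0.7,0.06,0,0]
    - [1.1,0.5,-0.8,0.12,0,0]
    - [1.2,0.5,-0.9,0.18,0,0]
    - [1.2,0.5,-1.0,0.24,0,0]
    - [1.3,0.5,-1.1,0.3,0,0]
    - [1.3,0.5,-1.2,0.35,0,0]
    - [1.3,0.5,-1.2,0.35,0,0]

```text
t: 11.43
tcp_pos: [0.6028, 0.0432, 0.1093]
tool_rot: [-0.386, 1.564, -0.11]
wrist_force: [-2.3, 0.5, 8.2]
width: 0.0424
```

```bash
python3 st.py; python3 - <<'E'
from rig import *
from h import *
c=read_camera("wrist");t=read_camera("top")
cv2.imwrite("pics/p6.png",np.hstack([cv2.resize(c["img"][:,:,::-1],(400,300)),cv2.resize(t["img"][130:280,150:350,::-1],(400,300))]))
E
```

```text
11.43 [602.79  43.24 109.29] jaw 15.83 w 0.0424 F [-2.26  0.51  8.19] M [-0.016  0.667 -0.068] q6 -0.3309302388252292
```

View pics/p6.png

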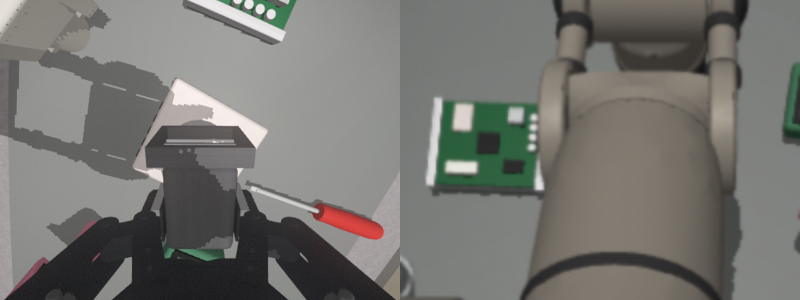

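Request:
step_arm:
  series:
    - [1.1,0.2,-0.4,0.06,0,0]
    - [1.1,0.2,-0.5,0.12,0,0]
    - [1.2,0.2,-0.6,0.18,0,0]
    - [1.2,0.2,-0.7,0.24,0,0]
    - [1.2,0.2,-0.7,0.292,0,0]
    - [1.2,0.2,-0.7,0.292,0,0]
    - [1.2,0.2,-0.7,0.292,0,0]

```text
t: 12.12
tcp_pos: [0.6026, 0.0429, 0.1092]
tool_rot: [-0.131, 1.562, -0.145]
wrist_force: [-3.6, -0.7, 8.3]
width: 0.0427
```

```bash
python3 st.py
```

```text
12.12 [602.62  42.93 109.23] jaw -0.79 w 0.0427 F [-3.6  -0.72  8.25] M [-0.236  0.691 -0.101] q6 -0.04104321971024085
```

Request:
step_arm:
  series:
    - [0,0.1,-0.3,0,0,0]
    - [-0.8,0.1,-0.3,0,0,0]
    - [-0.8,0.1,-0.3,0,0,0]
    - [-0.8,0.1,-0.3,0,0,0]

```text
t: 12.45
tcp_pos: [0.6025, 0.043, 0.1095]
tool_rot: [-0.134, 1.562, -0.148]
wrist_force: [1.5, -0.9, -4.3]
width: 0.0426
```

```bash
python3 st.py
```

```text
12.45 [602.49  42.98 109.48] jaw -0.8 w 0.0426 F [ 1.47 -0.86 -4.27] M [-0.151 -0.327 -0.032] q6 -0.04081687544027546
```

Request:
step_arm:
  series:
    - [-0.8,0,0,0,0,0]
    - [-0.8,0,0,0,0,0]
    - [-0.8,0,0,0,0,0]

```text
t: 12.7
tcp_pos: [0.6025, 0.043, 0.1095]
tool_rot: [-0.138, 1.562, -0.152]
wrist_force: [3.0, 0.0, -10.2]
width: 0.0426
```

Request:
step_arm:
  series:
    - [0.2,0,0,0,0,0]
    - [0.2,0,0,0,0,0]
    - [0.2,0,0,0,0,0]

```text
t: 12.95
tcp_pos: [0.6025, 0.043, 0.1095]
tool_rot: [-0.144, 1.562, -0.158]
wrist_force: [0.7, -0.2, -4.5]
width: 0.0429
```

```bash
python3 st.py
```

```text
12.95 [602.49  42.96 109.46] jaw -0.79 w 0.0429 F [ 0.66 -0.21 -4.48] M [-0.095 -0.253 -0.099] q6 -0.040875935980137196
```

The thread holds: a 7–8 N pull did not raise the hood. I'll release it and retreat.

Request:
step_arm:
  series:
    - [0,0,0,0,0,0]
    - [0,0,0,0,0,0]
    - [0,0,0,0,0,0]
    - [0,0,0,0,0,0]
    - [0,0,0,0,0,0]
    - [0,0,0,0,0,0]
  grip: 0.3

```text
t: 13.45
tcp_pos: [0.6026, 0.043, 0.1097]
tool_rot: [-0.134, 1.562, -0.148]
wrist_force: [-0.5, -0.1, -0.2]
width: 0.0598
```

Request:
step_arm:
  series:
    - [-10,0,0,0,0,0]
    - [-30,0,0,0,0,0]
    - [-60,0,0,0,0,0]
    - [-90,0,0,0,0,0]
    - [-120,0,0,0,0,0]
    - [-130,0,0,0,0,0]
    - [-130,0,0,0,0,0]
    - [-130,0,0,0,0,0]

```text
t: 14.12
tcp_pos: [0.6012, 0.0432, 0.2398]
tool_rot: [-0.131, 1.561, -0.144]
wrist_force: [-0.4, 0.6, -0.6]
width: 0.06
```

```bash
python3 st.py; python3 - <<'E'
from rig import *
from h import *
c=read_camera("wrist");cv2.imwrite("pics/w7.png",c["img"][:,:,::-1])
for P in([.603,.0445,.1415],[.606,.247,.024]):print(proj(c,P))
E
```

```text
14.12 [601.25  43.16 239.8 ] jaw -0.79 w 0.06 F [-0.39  0.63 -0.57] M [ 0.046  0.017 -0.011] q6 -0.04095973041832515
[[319.15518847 237.52439574]]
[[318.02102308 -16.66041606]]
```

View pics/w7.png

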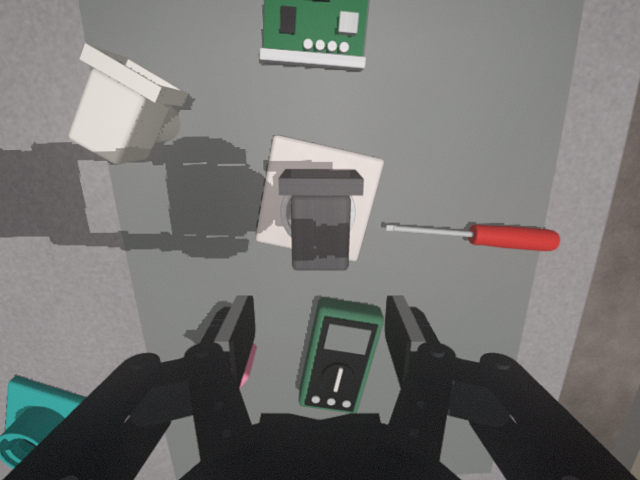

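The wrist view shows the hood seated in the port at (320,225), mouth up-image towards the board strip (313,60); everything else is where it was. A numeric check follows in this one view.

```bash
python3 - <<'E'
from rig import *
from h import *
c=read_camera("wrist");I=c["img"].astype(int);g=I.mean(2)
m=((g>185)&(np.abs(I[:,:,0]-I[:,:,2])<25)).astype(np.uint8)
n,L=cv2.connectedComponents(m);k=(L==L[62,313]).astype(np.uint8)
K=cv2.findContours(k,0,1)[0][0][:,0].astype(float);r=cv2.minAreaRect((on(c,K,.026)*1000).astype(np.float32));print("strip",r)
# hood side edges: dark lines at box top z
z=.1095-.0775+.110
for y in range(225,262,6):print(y,g[y,284:298].astype(int),g[y,344:360].astype(int))
m=((g<95)).astype(np.uint8);m[:205]=0;m[268:]=0;m[:,:280]=0;m[:,365:]=0
E
```

```text
strip ((600.0546875, 185.2278594970703), (9.193061828613281, 99.54403686523438), 84.57359313964844)
225 [140 141 143 146 140 122 106 117  81  68  66  67  74  73] [ 77  76  74  75  73  77  84 134 210 206 204 215 215 216 216 217]
231 [214 214 193 158 140 142 145 146  97  71  68  68  71  75] [ 77  76  71  72  72  68  79 167 218 219 217 217 219 219 217 217]
237 [211 211 210 210 211 211 206 189 120  67  64  71  70  74] [ 75  76  71  75  69  66  93 197 218 217 216 217 216 215 217 217]
243 [209 207 209 208 209 209 212 211 164  84  66  66  70  72] [ 72  74  71  71  68  63 108 210 217 214 215 214 214 214 215 214]
249 [138 136 139 137 135 140 143 132 114  70  66  68  65  72] [ 74  72  66  72  67  70 128 215 214 212 212 212 212 213 215 210]
255 [139 140 140 138 138 138 140 138 123  74  63  66  65  70] [ 72  71  69  71  67  79 160 212 213 213 212 210 213 209 203 186]
261 [138 138 138 139 138 138 135 140 130  79  71  76  76  83] [102 102  94  93  88  82 119 147 160 163 172 175 171 156 140 139]
```

```bash
python3 -c "
from rig import *
print(job_done())"
```

```text
the job is handed in; nothing more can be done
None
```

I fitted the dark metal hood onto the white port, screwed it in clockwise, let go of it and handed the job in at about 14 s of the 51 s allowed.

- **Seating:** The hood went in with its lugs in the port's gaps. I pressed the seal to about 11 N (wrist reading plus the hood's weight), under the 18 N at which it goes solid. I then turned the hood about 77° clockwise.
- **Thread hold:** Before letting go, I pulled up with about 7–8 N and the height did not change, so the thread is holding the hood. It sank less than I expected from the thread pitch during the turn, but I was pressing on the seal at the time.
- **Aim:** The mouth points at about 89.2° and the board's middle lies at 89.1–89.2° from the port. The top and wrist cameras gave the same board direction, but the two put the port's position about 2 mm apart. The mouth angle is the gripper's turn, backed by a rough edge check after release.
- **Side force:** I felt 2–4 N sideways from the port while pressing and turning, and eased it by shifting the arm. It was below 1 N once the hood was released.
- **Other things:** In the last picture the gripper is clear of everything. The meter, screwdriver, board and white hood show no sign of having moved. The reel and flux jar were out of that view and the pink hood only partly in it, but the arm never went down near them.

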